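# Load the gauge slide and index it to the ball detent

## Task

One of the three look-alike turned pins on the rubber pad is the right size for the round pocket in the slide's carriage: stand that one upright, fully home in the pocket, and let go of it, leaving the other two pins and the loose pieces round about where they are. Then take the carriage by its upright handle and slide it along the rods, away from the end where it starts, until you feel the spring ball drop into its notch. Finish right there, with the carriage at rest in the notch and the handle still held in the fingers.

Things in the scene. Friction and masses are not known exactly. Their poses are not given: they have to be found in the camera images.
- pin_28: The right pin: turned bare-metal pin standing upright, 28 mm diameter, 60 mm tall, about 0.11 kg; the lowest 9 mm taper down to 20 mm diameter. A thin dark line runs round it 50 mm up, as on the others. Origin: centre of its underside; z up along its axis.
- pin_22: Look-alike, too thin: 22 mm diameter, 60 mm tall, otherwise the same. Origin: centre of its underside. Leave it.
- pin_34: Look-alike, too thick: 34 mm diameter, 60 mm tall, otherwise the same. Origin: centre of its underside. Leave it.
- pad: Fixed black rubber pad 240 mm (its x) by 80 mm (its y), 3 mm thick, on which the three pins stand in a row along its x, 80 mm apart, in any order. Origin: centre of its underside.
- slide_base: Fixed aluminium base of the slide, 120 mm (its x) by 332 mm (its y), with two steel rods along its y and a 34 mm high block at each end. The carriage runs along its y axis; away from the loading end is +y. Origin: centre of its underside.
- carriage: Carriage block 126 (x) by 80 (y) by 26 mm, underside 16 and top 42 mm above the work surface; axes as the base. Slides along the base y, its centre from -85 to +85 mm in the base frame, with about 1.2 N of friction; starts within 30 mm of the -y (loading) end. Round pocket at its +x side, handle at its -x side. Origin: centre of its underside.
- pocket (a point): Centre of the pocket's floor, 26 mm above the work surface, 35 mm from the carriage's centre to +x. The pocket is 31 mm in diameter, 16 mm deep, open upwards with a 3 mm chamfered mouth. A pin fully home has its origin here. Axes as the carriage.
- handle (a point): Point to grip on the carriage's upright handle, 67 mm above the work surface, 38 mm from the carriage's centre to -x. The handle is a plain steel fin 12 mm thick along y, 26 mm wide along x, rising 39 mm from the carriage's top to 81 mm above the work surface.
- detent (a joint): Drop (m) of the spring ball hidden under the carriage: within 0.0008 riding on the flat, about 0.0036 in the one notch. The notch is out of sight, with the carriage centre somewhere between y = -5 and +60 mm in the base frame. The drop begins 6 mm before its centre, pulling the carriage on with up to 5 N; past the centre it pulls back with up to 9 N, and is out 6 mm beyond.
- brass_ring: Bystander: loose brass ring 48 mm across, 16 mm high. Origin: centre of its underside.
- cone_tip: Bystander: loose aluminium tip, 28 mm diameter, 55 mm tall with a conical top. Origin: centre of its underside.
- bracket: Bystander: loose steel angle bracket 45 by 45 mm, 40 mm high. Origin: centre of its underside.

How it is judged:
On the way:
1. the 28 mm pin stands fully home in the pocket, let go (horizontal distance between pin_28 and pocket below 0.004 m and z of pin_28 in the frame of pocket between -0.003 and 0.003 m and angle between pin_28's own z axis and vertical below 0.2 rad and contact force between pin_28 and the fingers below 0.1 N), for 0.2 s.
At the end, for the whole second after the job is handed in: 28 mm pin in the pocket, untouched (4 mm sideways, 3 mm height, tilt under 0.2 rad); ball dropped over 1.8 mm into the notch; carriage under 5 mm/s, held by the handle (over 2 N, grasp point within 30 mm horizontally); other pins and bystanders within 30 mm of their starts (horizontal distance between pin_28 and pocket below 0.004 m and z of pin_28 in the frame of pocket between -0.003 and 0.003 m and angle between pin_28's own z axis and vertical below 0.2 rad and value of joint detent above 0.0018 m and linear speed of carriage below 0.005 m/s and contact force between carriage and the fingers above 2 N and contact force between pin_28 and the arm below 0.5 N and contact force between pin_28 and the fingers below 0.5 N and horizontal distance between the grasp point and handle below 0.03 m and distance of each of pin_22, pin_34, brass_ring, cone_tip, bracket from where it was at the start of the episode below 0.03 m); the arm keeps its last pose, push and grip.
It fails at once if the 22 mm pin is disturbed (moved more than 30 mm) (distance of pin_22 from where it was at the start of the episode above 0.03 m).
It fails at once if the 34 mm pin is disturbed (moved more than 30 mm) (distance of pin_34 from where it was at the start of the episode above 0.03 m).
It fails at once if the brass ring is disturbed (moved more than 30 mm) (distance of brass_ring from where it was at the start of the episode above 0.03 m).
It fails at once if the cone tip is disturbed (moved more than 30 mm) (distance of cone_tip from where it was at the start of the episode above 0.03 m).
It fails at once if the bracket is disturbed (moved more than 30 mm) (distance of bracket from where it was at the start of the episode above 0.03 m).
It also fails if it takes over 72 s, if anything falls off the work surface, if the arm or the gripper's body presses on something with over 40 N, if the wrist force passes 120 N, or if a joint passes its speed limit or range.

## Robot

A 6-joint arm with a two-finger parallel gripper is mounted at the origin on the work surface. World frame = base frame: x ahead of the robot, y to its left, z up, the work surface at z = 0. Lengths are in m, angles in rad, forces in N, time in s.
With the tool pointing down it reaches from about 0.3 to 0.75 m from the base axis. Payload 8.5 kg.
Tool frame: the origin (TCP) lies at the very end of the fingers, on their centre line; the grasp point (between the pads) lies 19 mm behind it; z points along the fingers, y is the direction in which the jaws open and shut (so a half turn about z gives the same grasp; the last joint's range is limited). The gripper opens to 88 mm and grips with 3 to 60 N. Pads are 18 mm wide; open, the fingers measure 123 mm over their backs; the gripper's body (75 mm by 187 mm) begins 45 mm behind the grasp point.
Start: joints at [-1.424, 0.381, 1.297, -0, 1.464, -0.215], TCP at [0.195, -0.514, 0.239] pointing down, gripper open.
Joint ranges: [-3.11, 3.11], [-0.89, 2.33], [0.22, 2.48], [-1.42, 4.56], [0.17, 2.85], [-2.88, 2.88]. Speed limits (rad/s): [2.39, 2.39, 3.14, 3.14, 3.14, 3.14].

## Interface

Orientations are given as [roll, pitch, yaw] about the fixed x, y, z axes, in that order (R = Rz(yaw) Ry(pitch) Rx(roll)).
In Python, from bench import manip, cams gives the robot as it stands.
- The arm moves only by the tool send_rows, never from a script. Its argument "steps" is a list of rows, each an object of numbers: "ax", "ay", "az": the turn, a rotation vector about the world's x, y, z in degrees; "x", "y", "z": the shift along the world's x, y, z in m; "jaw": the opening, from 0 (shut) to 1 (fully open). A call has 1 to 12 rows; each row is the pose to reach, as a shift and turn from the pose commanded when the call began; what a row does not reach only later rows make up. A row lasts 1/10 s, in which the tool goes at most 50 mm and 8.59 degrees, less where a joint would pass 70% of its speed; a pose out of reach is approached as far as the arm can. A call with a gripper value outside its range is refused whole. The fingers move at their own pace and stop on an object; "squeeze" is the grip in N (left out, the last holds). Time passes only in rows, so rows that repeat a pose let the fingers close. It gives the time, the measured TCP pose, the force and the opening at its end, in the units of the state.
- manip.read_state(): the state, without advancing time (a new reading comes with each control period).
- cams.grab_frame(name): name is "side" or "top"; returns a dict with "frame" (480x640x3 uint8, red, green, blue), "fx", "fy", "cx", "cy" (pixels), "k1" (the pictures are not rectified: a ray, as slopes to the right and down, at radius r is drawn at 1 + k1 r^2 times it, then the intrinsics apply), "R" (3x3) and "t" (3): a world point X has camera coordinates R X + t. Camera axes: x right, y down, z forward; pixel columns grow to the right and rows downward; lengths in m; the calibration is good to about 2 mm. A picture is of the moment at which its call begins. There is no depth.
- manip.sign_off(): hands the job in, once; it reports no verdict.
The state is a dict: "time": time; "joints": joint angles; "qd": joint speeds; "tau": joint torques, N m; "tool_pos": TCP position; "tcp_rot": TCP orientation; "wrist_force": force on the tool from outside, world axes, zero at the start; "moment": the same for the moment, N m; "gripper_width": opening from 0.0 (shut) to 1.0 (fully open).
Only numpy, scipy, OpenCV 4.12 (cv2) and the standard library are available. Lean on these libraries where they do the work, as an engineer would, in place of code of your own. Each camera call takes 0.05 s, during which the arm holds its last target. There are 200 camera calls.

## Working session

There is one attempt and no reset: what is moved stays moved. The work goes in short steps, Python scripts to look and compute and a tool call to move; the robot and the scene stay as the last step left them, time stands still between calls to the robot, and variables do not carry over. Pictures are saved under pics/ and viewed, about 8 in all and at most 12, crops included, and the job is handed in when it is done.

Besides the shell and the picture viewer there is one more tool, called after "Request:" as a command line: name --argument value ..., lists and objects as JSON in quotes. send_rows: Moves the arm, as the interface text tells. Its arguments: {"type":"object","properties":{"steps":{"type":"array","items":{"type":"object","properties":{"ax":{"type":"number"},"ay":{"type":"number"},"az":{"type":"number"},"x":{"type":"number"},"y":{"type":"number"},"z":{"type":"number"},"jaw":{"type":"number"}}}},"squeeze":{"type":"number"}},"required":["steps"]}

```bash
ls; mkdir -p pics
cat > h.py <<'E'
import numpy as np, cv2
from bench import manip, cams
def grab(n,f=None):
    g=cams.grab_frame(n)
    if f: cv2.imwrite('pics/'+f,g['frame'][:,:,::-1])
    return g
def K(g): return np.array([[g['fx'],0,g['cx']],[0,g['fy'],g['cy']],[0,0,1.]]),np.array([g['k1'],0,0,0,0.])
def ray(g,uv):
    k,d=K(g); p=cv2.undistortPoints(np.array([[uv]],float),k,d)[0,0]
    R=np.array(g['R']); return -R.T@np.array(g['t']), R.T@np.array([p[0],p[1],1.])
def onz(g,uv,z):
    c,d=ray(g,uv); return c+d*(z-c[2])/d[2]
def proj(g,X):
    k,d=K(g); return cv2.projectPoints(np.array(X,float).reshape(-1,3),cv2.Rodrigues(np.array(g['R']))[0],np.array(g['t'],float),k,d)[0][:,0]
E
python3 - <<'E'
from h import *
for n in('top','side'):
    g=grab(n,n+'0.png'); c=-np.array(g['R']).T@np.array(g['t']); print(n,c,g['fx'],g['k1'],np.array(g['R'])[2])
s=manip.read_state();print(s)
E
```

```text
pics
top [0.34767716 0.00655414 1.04641875] 554.3929977979782 -0.027725599358186755 [ 0.18272875 -0.0023287  -0.98316061]
side [0.04998022 0.80658357 0.60134544] 515.6268400453615 -0.10223889068039448 [ 0.45583255 -0.73604057 -0.50046075]
{'time': 0.1, 'joints': array([-1.42433702e+00,  3.81117998e-01,  1.29813106e+00,  3.27756879e-05,
        1.46360897e+00, -2.15287459e-01]), 'qd': array([-0.00044604, -0.00096648, -0.00326739,  0.00057466,  0.00104635,
        0.00071235]), 'tau': array([ 3.30824179e-03, -4.38652432e+01, -2.24913347e+01,  7.14532239e-02,
        3.42099834e-02, -6.28119892e-05]), 'tool_pos': array([ 0.19462557, -0.5141543 ,  0.23822341]), 'tcp_rot': array([-3.14036346e+00, -3.02149248e-04,  3.61743055e-01]), 'wrist_force': array([ 0.0142783 , -0.31214831,  0.65390012]), 'moment': array([-0.02446554, -0.05689451,  0.02925311]), 'gripper_width': 1.0002031396965387}
```

View pics/top0.png

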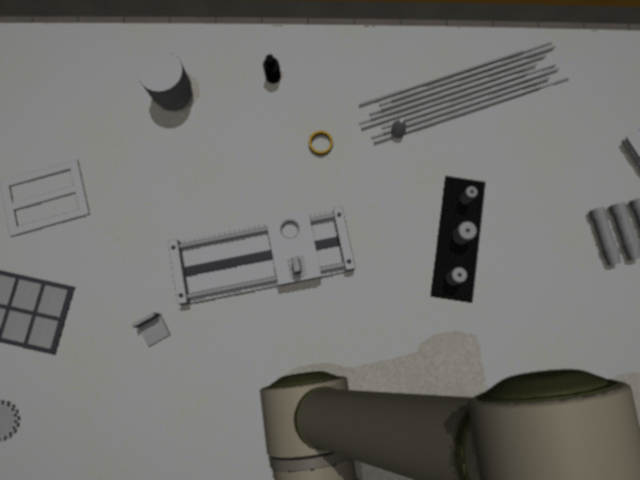

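View pics/side0.png

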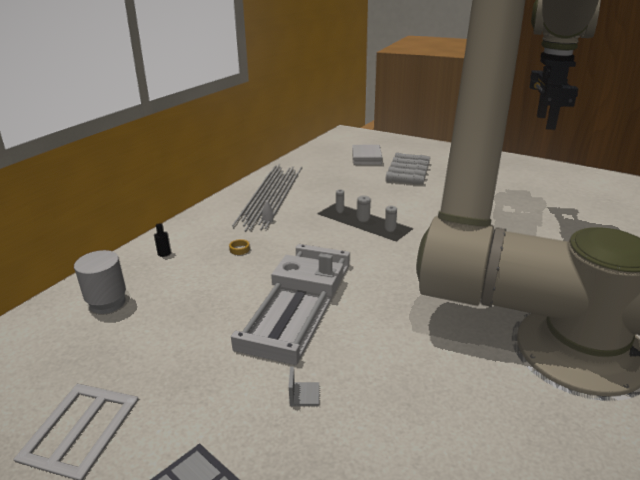

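The top view shows the pins on the pad at about (470,192), (465,232) and (458,275). The carriage is at about (293,250), with its pocket at (290,229) and its handle at (297,266). The pin nearest the robot looks like the medium one, so I'll measure it.

Run:
```python
from h import *
g=grab('top'); im=g['frame'][:,:,::-1].copy(); gr=cv2.cvtColor(im,cv2.COLOR_BGR2GRAY)
a=cv2.resize(im[170:310,420:500],None,fx=4,fy=4,interpolation=cv2.INTER_CUBIC)
b=cv2.resize(im[200:310,225:360],None,fx=3.4,fy=3.4,interpolation=cv2.INTER_CUBIC)
o=np.zeros((560,800,3),np.uint8); o[:a.shape[0],:a.shape[1]]=a; o[:b.shape[0],330:330+b.shape[1]]=b
cv2.imwrite('pics/c1.png',o)
# pin tops: bright blobs in pad
m=(gr[170:310,420:500]>150).astype(np.uint8)
pad=cv2.morphologyEx((gr<50).astype(np.uint8),cv2.MORPH_CLOSE,np.ones((25,25)))
n,l,st,ce=cv2.connectedComponentsWithStats(((gr>130)&(cv2.erode(pad,np.ones((3,3)))>0)).astype(np.uint8))
for i in range(1,n):
    if st[i,4]>25: print(st[i],ce[i].round(1),onz(g,ce[i],.063).round(4),'d',2*np.sqrt(st[i,4]/np.pi)*.98/554)
```

```text
(no output)
```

View pics/c1.png

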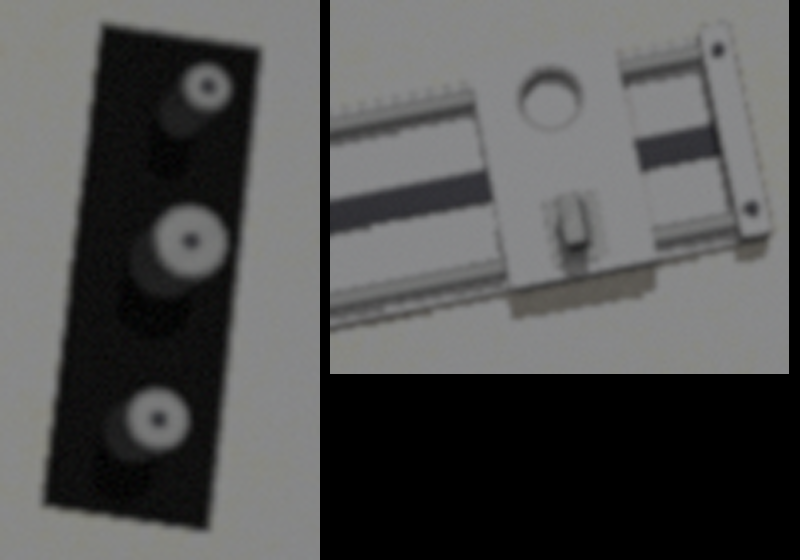

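In the crop, the pin-top diameters are about 12.5, 19 and 16 px, which gives 22, 34 and 28 mm. The 28 mm pin is therefore the one nearest the robot, at about (459.4,274.6). The pocket rim is at about (290,228.8) and the −y end-block bolts at (338.8,214.4) and (349.1,261.5).

Run:
```python
from h import *
g=grab('top'); s=grab('side')
gr=cv2.GaussianBlur(cv2.cvtColor(g['frame'],cv2.COLOR_RGB2GRAY),(3,3),0)
# pin tops by threshold in windows
P=[]
for c in((472,191.7),(467.5,230.2),(459.4,274.6)):
    x,y=int(c[0])-13,int(c[1])-13; w=cv2.resize(gr[y:y+27,x:x+27],None,fx=4,fy=4,interpolation=cv2.INTER_CUBIC)
    m=(w>100).astype(np.uint8); n,l,st,ce=cv2.connectedComponentsWithStats(m)
    i=l[54+16,54+6] or l[54,54+18]; 
    cs,_=cv2.findContours((l==i).astype(np.uint8),cv2.RETR_EXTERNAL,cv2.CHAIN_APPROX_NONE)
    (cx,cy),r=cv2.minEnclosingCircle(cs[0]); uv=((cx+.5)/4-.5+x,(cy+.5)/4-.5+y)
    p=onz(g,uv,.063); P.append(p); print('pin',np.round(uv,1),p.round(4),'side px',proj(s,p).round(1), 'r',r/4)
print('spacing',[np.linalg.norm(P[i]-P[i+1]).round(4) for i in(0,1)])
pk=onz(g,(290,228.8),.042)
b1=onz(g,(338.8,214.4),.034);b2=onz(g,(349.1,261.5),.034)
ex=(b1-b2)/np.linalg.norm(b1-b2); yaw=np.arctan2(ex[1],ex[0]); print('pocket',pk,'yaw',np.degrees(yaw),'bolt dist',np.linalg.norm(b1-b2))
q1,q2=onz(g,(225+ (130+.5-0)/1000*0-52,246),.034),onz(g,(183,299),.034)
e=(b1-q1)/np.linalg.norm(b1-q1);print('yaw from y',np.degrees(np.arctan2(e[0],-e[1])),q1,q2)
R=np.array([[np.cos(yaw),-np.sin(yaw),0],[np.sin(yaw),np.cos(yaw),0],[0,0,1]])
car=pk-R@[.035,0,0]; h=car+R@[-.038,0,0]; h[2]=.081
print('car',car,'handle',h,'top px',proj(g,h),'side px',proj(s,h),'pocket side',proj(s,pk))
im=s['frame'][:,:,::-1].copy(); sc=6
def crop(c,w=44):
    x,y=int(c[0])-w,int(c[1])-w; o=cv2.resize(im[y:y+2*w,x:x+2*w],None,fx=4.5,fy=4.5,interpolation=cv2.INTER_CUBIC); return o,x,y
outs=[]
for ctr,pts in(((365,208),P),((308,268),[pk,h])):
    o,x,y=crop(ctr)
    for p in pts:
        u=proj(s,p)[0]; cv2.drawMarker(o,tuple(int(v) for v in((u-[x,y]+.5)*4.5)),(0,0,255),cv2.MARKER_CROSS,14)
    outs.append(o)
cv2.imwrite('pics/c2.png',np.hstack(outs))
```

```text
pin [470.8 191. ] [ 0.6263 -0.2564  0.063 ] side px [[338. 190.]] r 18.052898406982422
pin [467.2 229.8] [ 0.5533 -0.2472  0.063 ] side px [[362.1 197.1]] r 7.929921627044678
pin [459.  274.3] [ 0.4718 -0.2297  0.063 ] side px [[389.7 206.8]] r 6.489326477050781
spacing [np.float64(0.0736), np.float64(0.0834)]
pocket [0.55580879 0.07581112 0.042     ] yaw 12.449904731089934 bolt dist 0.0910925661350725
yaw from y 11.696323116795382 [0.52245151 0.29281671 0.034     ] [0.42458196 0.2685476  0.034     ]
car [0.52163182 0.06826561 0.042     ] handle [0.4845254  0.06007334 0.081     ] top px [[296.59191244 264.10214132]] side px [[324.3257691  253.86001466]] pocket side [[290.24413676 264.97549438]]
```

View pics/c2.png

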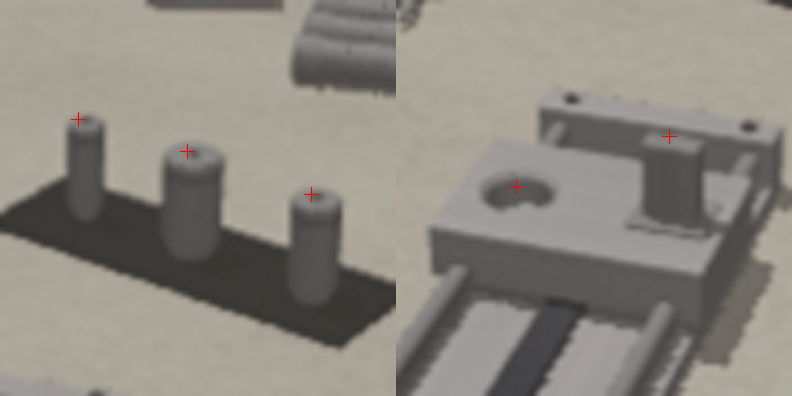

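The predicted side-view points sit about 1 px right and 1.5 px below consistently. That fits a ~2 mm calibration bias, so I'll average the two views.

Run:
```python
from h import *
g=grab('top'); s=grab('side')
for n,a,b,z in(('pin',(459.4,274.6),(390.9,208.6),.063),('pocket',(290,228.8),(290.7,266.2),.042),('handle',(296.6,264.1),(325.4,255.3),.081)):
    p,q=onz(g,a,z),onz(s,b,z); m=(p+q)/2; print(n,p.round(4),q.round(4),m.round(4), (m-manip.read_state()['tool_pos']).round(4))
```

```text
pin [ 0.4713 -0.2304  0.063 ] [ 0.4653 -0.222   0.063 ] [ 0.4683 -0.2262  0.063 ] [ 0.2736  0.2881 -0.1756]
pocket [0.5558 0.0758 0.042 ] [0.5525 0.0793 0.042 ] [0.5541 0.0775 0.042 ] [ 0.3595  0.5918 -0.1966]
handle [0.4845 0.0601 0.081 ] [0.48   0.0638 0.081 ] [0.4823 0.0619 0.081 ] [ 0.2876  0.5762 -0.1576]
```

Request:
send_rows --steps '[{"x": 0.275, "y": 0.282, "z": -0.09, "az": -8.7, "jaw": 1}, {"x": 0.275, "y": 0.282, "z": -0.09, "az": -8.7}, {"x": 0.275, "y": 0.282, "z": -0.09, "az": -8.7}, {"x": 0.275, "y": 0.282, "z": -0.09, "az": -8.7}, {"x": 0.275, "y": 0.282, "z": -0.09, "az": -8.7}, {"x": 0.275, "y": 0.282, "z": -0.09, "az": -8.7}, {"x": 0.275, "y": 0.282, "z": -0.09, "az": -8.7}, {"x": 0.275, "y": 0.282, "z": -0.09, "az": -8.7}, {"x": 0.275, "y": 0.282, "z": -0.09, "az": -8.7}, {"x": 0.275, "y": 0.282, "z": -0.09, "az": -8.7}, {"x": 0.275, "y": 0.282, "z": -0.09, "az": -8.7}, {"x": 0.275, "y": 0.282, "z": -0.09, "az": -8.7}]'

```text
validation failed for argument at $.st...
```

Request:
send_rows --steps '[{"ax": 0, "ay": 0, "az": -8.7, "x": 0.275, "y": 0.284, "z": -0.09, "jaw": 1.0}, {"ax": 0, "ay": 0, "az": -8.7, "x": 0.275, "y": 0.284, "z": -0.09, "jaw": 1.0}, {"ax": 0, "ay": 0, "az": -8.7, "x": 0.275, "y": 0.284, "z": -0.09, "jaw": 1.0}, {"ax": 0, "ay": 0, "az": -8.7, "x": 0.275, "y": 0.284, "z": -0.09, "jaw": 1.0}, {"ax": 0, "ay": 0, "az": -8.7, "x": 0.275, "y": 0.284, "z": -0.09, "jaw": 1.0}, {"ax": 0, "ay": 0, "az": -8.7, "x": 0.275, "y": 0.284, "z": -0.09, "jaw": 1.0}, {"ax": 0, "ay": 0, "az": -8.7, "x": 0.275, "y": 0.284, "z": -0.09, "jaw": 1.0}, {"ax": 0, "ay": 0, "az": -8.7, "x": 0.275, "y": 0.284, "z": -0.09, "jaw": 1.0}, {"ax": 0, "ay": 0, "az": -8.7, "x": 0.275, "y": 0.284, "z": -0.09, "jaw": 1.0}, {"ax": 0, "ay": 0, "az": -8.7, "x": 0.275, "y": 0.284, "z": -0.09, "jaw": 1.0}, {"ax": 0, "ay": 0, "az": -8.7, "x": 0.275, "y": 0.284, "z": -0.09, "jaw": 1.0}]' --squeeze 20

```text
time: 1.45
tool_pos: [0.4693, -0.2312, 0.149]
tcp_rot: [3.141, -0.0, 0.209]
wrist_force: [-0.3, -0.2, -0.7]
gripper_width: 0.998
```

Run:
```python
from h import *
s=grab('side');g=grab('top'); t=manip.read_state()['tool_pos']
def mk(g,c,w,h,f,pts):
    x,y=int(c[0]-w/2),int(c[1]-h/2); o=cv2.resize(g['frame'][y:y+h,x:x+w,::-1].copy(),None,fx=f,fy=f,interpolation=cv2.INTER_CUBIC)
    for p in pts:
        u=proj(g,p)[0]; cv2.drawMarker(o,tuple(int(v) for v in((u-[x,y]+.5)*f)),(0,0,255),cv2.MARKER_CROSS,14)
    return o
ax=np.array([np.sin(.209),-np.cos(.209),0])
pts=[t,t+.044*ax,t-.044*ax,[t[0],t[1],.063]]
cv2.imwrite('pics/c3.png',np.hstack([mk(s,(390,185),80,110,5,pts),mk(g,(460,270),80,110,5,pts)]))
```

```text
(no output)
```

View pics/c3.png

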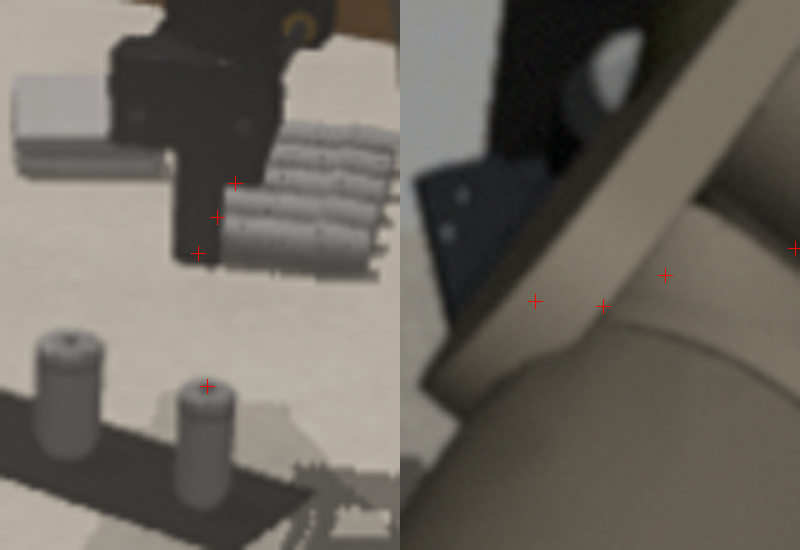

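In the side view, the finger tip and the pin top are both drawn about 2 px below their projections. So the tool is over the pin, and I'll descend and grip.

Request:
send_rows --steps '[{"ax": 0, "ay": 0, "az": 0, "x": 0, "y": 0, "z": -0.04, "jaw": 1.0}, {"ax": 0, "ay": 0, "az": 0, "x": 0, "y": 0, "z": -0.08, "jaw": 1.0}, {"ax": 0, "ay": 0, "az": 0, "x": 0, "y": 0, "z": -0.1, "jaw": 1.0}, {"ax": 0, "ay": 0, "az": 0, "x": 0, "y": 0, "z": -0.12, "jaw": 1.0}, {"ax": 0, "ay": 0, "az": 0, "x": 0, "y": 0, "z": -0.12, "jaw": 1.0}, {"ax": 0, "ay": 0, "az": 0, "x": 0, "y": 0, "z": -0.12, "jaw": 0.5}, {"ax": 0, "ay": 0, "az": 0, "x": 0, "y": 0, "z": -0.12, "jaw": 0.2}, {"ax": 0, "ay": 0, "az": 0, "x": 0, "y": 0, "z": -0.12, "jaw": 0.2}, {"ax": 0, "ay": 0, "az": 0, "x": 0, "y": 0, "z": -0.12, "jaw": 0.2}, {"ax": 0, "ay": 0, "az": 0, "x": 0, "y": 0, "z": -0.12, "jaw": 0.2}, {"ax": 0, "ay": 0, "az": 0, "x": 0, "y": 0, "z": -0.12, "jaw": 0.2}, {"ax": 0, "ay": 0, "az": 0, "x": 0, "y": 0, "z": -0.12, "jaw": 0.2}]' --squeeze 25

```text
time: 2.75
tool_pos: [0.4697, -0.2303, 0.0288]
tcp_rot: [3.142, -0.0, 0.21]
wrist_force: [0.3, -0.3, -0.5]
gripper_width: 0.39
```

Request:
send_rows --steps '[{"ax": 0, "ay": 0, "az": 0, "x": 0, "y": 0, "z": 0, "jaw": 0.2}, {"ax": 0, "ay": 0, "az": 0, "x": 0, "y": 0, "z": 0, "jaw": 0.2}, {"ax": 0, "ay": 0, "az": 0, "x": 0, "y": 0, "z": 0, "jaw": 0.2}, {"ax": 0, "ay": 0, "az": 0, "x": 0, "y": 0, "z": 0, "jaw": 0.2}]' --squeeze 25

```text
time: 3.15
tool_pos: [0.4697, -0.2304, 0.0288]
tcp_rot: [-3.142, -0.0, 0.21]
wrist_force: [0.7, -1.1, -0.2]
gripper_width: 0.308
```

Request:
send_rows --steps '[{"ax": 0, "ay": 0, "az": 0, "x": 0, "y": 0, "z": 0.03, "jaw": 0.2}, {"ax": 0, "ay": 0, "az": 0, "x": 0, "y": 0, "z": 0.07, "jaw": 0.2}, {"ax": 0, "ay": 0, "az": 0, "x": 0.01, "y": 0.03, "z": 0.092, "jaw": 0.2}, {"ax": 0, "ay": 0, "az": 0, "x": 0.02, "y": 0.07, "z": 0.092, "jaw": 0.2}, {"ax": 0, "ay": 0, "az": 0, "x": 0.034, "y": 0.115, "z": 0.092, "jaw": 0.2}, {"ax": 0, "ay": 0, "az": 0, "x": 0.047, "y": 0.16, "z": 0.092, "jaw": 0.2}, {"ax": 0, "ay": 0, "az": 0, "x": 0.06, "y": 0.205, "z": 0.092, "jaw": 0.2}, {"ax": 0, "ay": 0, "az": 0, "x": 0.072, "y": 0.25, "z": 0.092, "jaw": 0.2}, {"ax": 0, "ay": 0, "az": 0, "x": 0.08, "y": 0.285, "z": 0.092, "jaw": 0.2}, {"ax": 0, "ay": 0, "az": 0, "x": 0.086, "y": 0.307, "z": 0.092, "jaw": 0.2}, {"ax": 0, "ay": 0, "az": 0, "x": 0.086, "y": 0.307, "z": 0.092, "jaw": 0.2}, {"ax": 0, "ay": 0, "az": 0, "x": 0.086, "y": 0.307, "z": 0.092, "jaw": 0.2}]'

```text
time: 4.35
tool_pos: [0.5554, 0.0765, 0.1204]
tcp_rot: [3.142, 0.001, 0.211]
wrist_force: [-0.7, 0.3, -1.9]
gripper_width: 0.309
```

```bash
cat >> h.py <<'E'
def mk(g,c,w,h,f,pts):
    x,y=int(c[0]-w/2),int(c[1]-h/2); o=cv2.resize(g['frame'][y:y+h,x:x+w,::-1].copy(),None,fx=f,fy=f,interpolation=cv2.INTER_CUBIC)
    for p in pts:
        u=proj(g,p)[0]; cv2.drawMarker(o,tuple(int(v) for v in((u-[x,y]+.5)*f)),(0,0,255),cv2.MARKER_CROSS,14)
    return o
E
python3 - <<'E'
from h import *
s=grab('side');g=grab('top'); t=manip.read_state()['tool_pos']; print(t)
pts=[t-[0,0,.026],[t[0],t[1],.042]]
cv2.imwrite('pics/c4.png',np.hstack([mk(s,(300,240),80,110,5,pts),mk(g,(290,229),80,110,5,pts)]))
E
```

```text
[0.55543311 0.07561957 0.12061147]
```

View pics/c4.png

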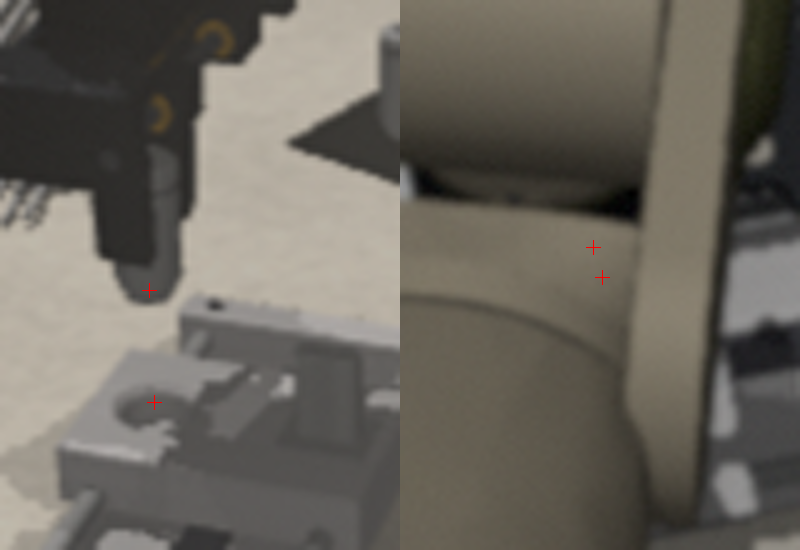

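In the side view, the pin bottom at (148,294) and the pocket centre at (151,408) agree with their projections to about 1 mm. I'll lower the pin gently with a 0.5 mm x correction.

Request:
send_rows --steps '[{"ax": 0, "ay": 0, "az": 0, "x": 0.0005, "y": 0, "z": -0.02, "jaw": 0.2}, {"ax": 0, "ay": 0, "az": 0, "x": 0.0005, "y": 0, "z": -0.04, "jaw": 0.2}, {"ax": 0, "ay": 0, "az": 0, "x": 0.0005, "y": 0, "z": -0.046, "jaw": 0.2}, {"ax": 0, "ay": 0, "az": 0, "x": 0.0005, "y": 0, "z": -0.05, "jaw": 0.2}, {"ax": 0, "ay": 0, "az": 0, "x": 0.0005, "y": 0, "z": -0.054, "jaw": 0.2}, {"ax": 0, "ay": 0, "az": 0, "x": 0.0005, "y": 0, "z": -0.057, "jaw": 0.2}, {"ax": 0, "ay": 0, "az": 0, "x": 0.0005, "y": 0, "z": -0.059, "jaw": 0.2}, {"ax": 0, "ay": 0, "az": 0, "x": 0.0005, "y": 0, "z": -0.059, "jaw": 0.2}]'

```text
time: 5.25
tool_pos: [0.5562, 0.0766, 0.0618]
tcp_rot: [3.142, -0.0, 0.21]
wrist_force: [0.4, -0.2, -1.4]
gripper_width: 0.308
```

Request:
send_rows --steps '[{"ax": 0, "ay": 0, "az": 0, "x": 0, "y": 0, "z": -0.002, "jaw": 0.2}, {"ax": 0, "ay": 0, "az": 0, "x": 0, "y": 0, "z": -0.004, "jaw": 0.2}, {"ax": 0, "ay": 0, "az": 0, "x": 0, "y": 0, "z": -0.006, "jaw": 0.2}, {"ax": 0, "ay": 0, "az": 0, "x": 0, "y": 0, "z": -0.008, "jaw": 0.2}, {"ax": 0, "ay": 0, "az": 0, "x": 0, "y": 0, "z": -0.009, "jaw": 0.2}, {"ax": 0, "ay": 0, "az": 0, "x": 0, "y": 0, "z": -0.009, "jaw": 0.2}]'

```text
time: 5.85
tool_pos: [0.5561, 0.0766, 0.0525]
tcp_rot: [-3.141, 0.0, 0.21]
wrist_force: [-0.7, -0.1, -1.2]
gripper_width: 0.311
```

No contact force, with the pin about 0.7 mm above the floor. I'll release it and rise.

Request:
send_rows --steps '[{"ax": 0, "ay": 0, "az": 0, "x": 0, "y": 0, "z": -0.0005, "jaw": 0.31}, {"ax": 0, "ay": 0, "az": 0, "x": 0, "y": 0, "z": -0.0005, "jaw": 0.4}, {"ax": 0, "ay": 0, "az": 0, "x": 0, "y": 0, "z": -0.0005, "jaw": 0.6}, {"ax": 0, "ay": 0, "az": 0, "x": 0, "y": 0, "z": -0.0005, "jaw": 0.8}, {"ax": 0, "ay": 0, "az": 0, "x": 0, "y": 0, "z": -0.0005, "jaw": 0.8}, {"ax": 0, "ay": 0, "az": 0, "x": 0, "y": 0, "z": -0.0005, "jaw": 0.8}, {"ax": 0, "ay": 0, "az": 0, "x": 0, "y": 0, "z": -0.0005, "jaw": 0.8}, {"ax": 0, "ay": 0, "az": 0, "x": 0, "y": 0, "z": 0.03, "jaw": 0.8}, {"ax": 0, "ay": 0, "az": 0, "x": 0, "y": 0, "z": 0.075, "jaw": 0.8}, {"ax": 0, "ay": 0, "az": 0, "x": 0, "y": 0, "z": 0.105, "jaw": 0.8}, {"ax": 0, "ay": 0, "az": 0, "x": 0, "y": 0, "z": 0.105, "jaw": 0.8}]'

```text
time: 6.95
tool_pos: [0.5578, 0.0766, 0.1619]
tcp_rot: [3.139, -0.008, 0.21]
wrist_force: [-0.1, 0.3, -0.4]
gripper_width: 0.799
```

Run:
```python
from h import *
s=grab('side'); t=manip.read_state()['tool_pos']; print(t)
pts=[[.5555,.0763,.086],[.5555,.0763,.042],[.4840,.0610,.081]]
cv2.imwrite('pics/c5.png',mk(s,(305,245),110,100,6,pts))
```

```text
[0.55677139 0.07663598 0.15931366]
```

View pics/c5.png

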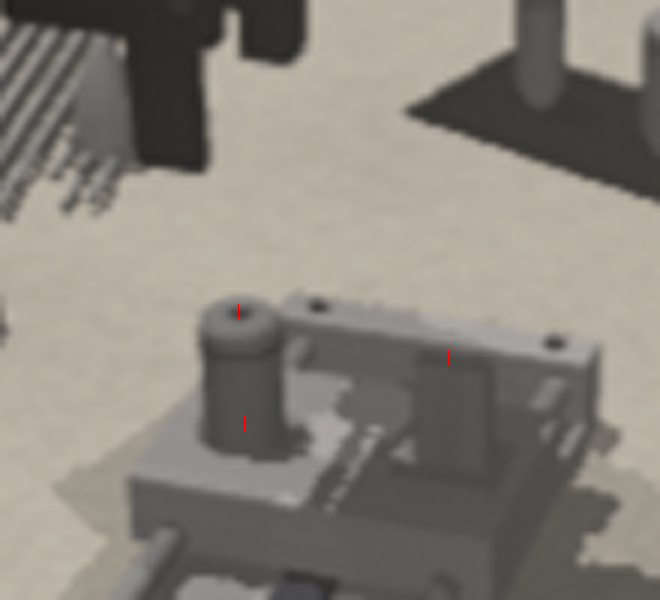

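The pin is home and upright, with its top where z = 0.086 projects. The handle top is at about (457,362) in the crop, close to its predicted spot, so I'll go and take the handle.

Request:
send_rows --steps '[{"ax": 0, "ay": 0, "az": 0, "x": -0.03, "y": -0.008, "z": 0, "jaw": 0.8}, {"ax": 0, "ay": 0, "az": 0, "x": -0.073, "y": -0.016, "z": 0, "jaw": 0.8}, {"ax": 0, "ay": 0, "az": 0, "x": -0.073, "y": -0.016, "z": 0, "jaw": 0.8}, {"ax": 0, "ay": 0, "az": 0, "x": -0.073, "y": -0.016, "z": -0.03, "jaw": 0.8}, {"ax": 0, "ay": 0, "az": 0, "x": -0.073, "y": -0.016, "z": -0.06, "jaw": 0.8}, {"ax": 0, "ay": 0, "az": 0, "x": -0.073, "y": -0.016, "z": -0.085, "jaw": 0.8}, {"ax": 0, "ay": 0, "az": 0, "x": -0.073, "y": -0.016, "z": -0.1, "jaw": 0.8}, {"ax": 0, "ay": 0, "az": 0, "x": -0.073, "y": -0.016, "z": -0.107, "jaw": 0.8}, {"ax": 0, "ay": 0, "az": 0, "x": -0.073, "y": -0.016, "z": -0.107, "jaw": 0.8}, {"ax": 0, "ay": 0, "az": 0, "x": -0.073, "y": -0.016, "z": -0.107, "jaw": 0.8}]' --squeeze 25

```text
time: 8.0
tool_pos: [0.4835, 0.0606, 0.051]
tcp_rot: [3.142, -0.0, 0.21]
wrist_force: [0.1, -0.5, 1.0]
gripper_width: 0.801
```

Request:
send_rows --steps '[{"ax": 0, "ay": 0, "az": 0, "x": 0, "y": 0, "z": 0, "jaw": 0.05}, {"ax": 0, "ay": 0, "az": 0, "x": 0, "y": 0, "z": 0, "jaw": 0.05}, {"ax": 0, "ay": 0, "az": 0, "x": 0, "y": 0, "z": 0, "jaw": 0.05}, {"ax": 0, "ay": 0, "az": 0, "x": 0, "y": 0, "z": 0, "jaw": 0.05}, {"ax": 0, "ay": 0, "az": 0, "x": 0, "y": 0, "z": 0, "jaw": 0.05}, {"ax": 0, "ay": 0, "az": 0, "x": 0, "y": 0, "z": 0, "jaw": 0.05}, {"ax": 0, "ay": 0, "az": 0, "x": 0, "y": 0, "z": 0, "jaw": 0.05}, {"ax": 0, "ay": 0, "az": 0, "x": 0, "y": 0, "z": 0, "jaw": 0.05}, {"ax": 0, "ay": 0, "az": 0, "x": 0, "y": 0, "z": 0, "jaw": 0.05}, {"ax": 0, "ay": 0, "az": 0, "x": 0, "y": 0, "z": 0, "jaw": 0.05}, {"ax": 0, "ay": 0, "az": 0, "x": 0, "y": 0, "z": 0, "jaw": 0.05}, {"ax": 0, "ay": 0, "az": 0, "x": 0, "y": 0, "z": 0, "jaw": 0.05}]' --squeeze 25

```text
time: 9.2
tool_pos: [0.4832, 0.0606, 0.0508]
tcp_rot: [-3.142, -0.0, 0.21]
wrist_force: [-0.4, 0.0, -0.3]
gripper_width: 0.133
```

Run:
```python
from h import *
for i in range(3):
    s=grab('side'); t=manip.read_state(); print(t['time'],t['tool_pos'].round(4),t['wrist_force'].round(2),t['moment'].round(2),t['gripper_width'])
```

```text
9.25 [0.4832 0.0606 0.0507] [-0.04 -0.06  0.42] [0.02 0.01 0.01] 0.12879469376241948
9.3 [0.4832 0.0606 0.0507] [ 0.97  0.2  -0.38] [-0.07 -0.    0.1 ] 0.13617631039310452
9.35 [0.4832 0.0606 0.0508] [ 1.13 -0.34  0.33] [-0.   -0.    0.04] 0.13335860218547824
```

The handle is gripped, with the opening at 11.7 mm. First I'll slide 40 mm, which ends well short of the notch range, then creep in 3 mm steps watching the force.

Request:
send_rows --steps '[{"ax": 0, "ay": 0, "az": 0, "x": -0.001, "y": 0.0049, "z": 0, "jaw": 0.05}, {"ax": 0, "ay": 0, "az": 0, "x": -0.0031, "y": 0.0147, "z": 0, "jaw": 0.05}, {"ax": 0, "ay": 0, "az": 0, "x": -0.0052, "y": 0.0245, "z": 0, "jaw": 0.05}, {"ax": 0, "ay": 0, "az": 0, "x": -0.0073, "y": 0.0342, "z": 0, "jaw": 0.05}, {"ax": 0, "ay": 0, "az": 0, "x": -0.0084, "y": 0.0391, "z": 0, "jaw": 0.05}, {"ax": 0, "ay": 0, "az": 0, "x": -0.0084, "y": 0.0391, "z": 0, "jaw": 0.05}, {"ax": 0, "ay": 0, "az": 0, "x": -0.0084, "y": 0.0391, "z": 0, "jaw": 0.05}]'

```text
time: 10.05
tool_pos: [0.4746, 0.1004, 0.0507]
tcp_rot: [-3.141, 0.0, 0.21]
wrist_force: [-1.4, 2.5, 1.1]
gripper_width: 0.135
```

Request:
send_rows --steps '[{"ax": 0, "ay": 0, "az": 0, "x": -0.0003, "y": 0.0015, "z": 0, "jaw": 0.05}, {"ax": 0, "ay": 0, "az": 0, "x": -0.0006, "y": 0.0029, "z": 0, "jaw": 0.05}, {"ax": 0, "ay": 0, "az": 0, "x": -0.0006, "y": 0.0029, "z": 0, "jaw": 0.05}]'

```text
time: 10.35
tool_pos: [0.4741, 0.1026, 0.0507]
tcp_rot: [-3.141, 0.0, 0.21]
wrist_force: [-0.0, 0.2, 1.0]
gripper_width: 0.135
```

Request:
send_rows --steps '[{"ax": 0, "ay": 0, "az": 0, "x": -0.0003, "y": 0.0015, "z": 0, "jaw": 0.05}, {"ax": 0, "ay": 0, "az": 0, "x": -0.0006, "y": 0.0029, "z": 0, "jaw": 0.05}, {"ax": 0, "ay": 0, "az": 0, "x": -0.0006, "y": 0.0029, "z": 0, "jaw": 0.05}]'

```text
time: 10.65
tool_pos: [0.4734, 0.1058, 0.0508]
tcp_rot: [-3.141, 0.0, 0.21]
wrist_force: [-2.0, -0.6, 0.3]
gripper_width: 0.134
```

Run:
```python
from h import *
g=grab('top');s=grab('side'); t=manip.read_state(); print(t['tool_pos'].round(4),t['wrist_force'].round(2))
b=(onz(g,(338.8,214.4),.034)+onz(g,(349.1,261.5),.034))/2; q=(onz(g,(173,246),.034)+onz(g,(183,299),.034))/2
print('base centre',(b+q)/2,'len',np.linalg.norm(b-q)); e=(q-b)/np.linalg.norm(q-b); print(e)
c0=np.array([.5213,.069,.034]); y0=(c0-(b+q)/2)@e; print('start y',y0)
```

```text
[0.4734 0.1058 0.0507] [-2.02  0.79  0.97]
base centre [0.50755032 0.12821537 0.034     ] len 0.3124381906217649
[-0.21785802  0.97598047  0.        ]
start y -0.060788518257942986
```

The carriage is now at about base y = −15 mm. The −x force suggests the rail is at about 12.6°, so I'll adjust the direction and creep on.

Request:
send_rows --steps '[{"ax": 0, "ay": 0, "az": 0, "x": -0.0007, "y": 0.0015, "z": 0, "jaw": 0.05}, {"ax": 0, "ay": 0, "az": 0, "x": -0.001, "y": 0.0029, "z": 0, "jaw": 0.05}, {"ax": 0, "ay": 0, "az": 0, "x": -0.001, "y": 0.0029, "z": 0, "jaw": 0.05}]'

```text
time: 11.05
tool_pos: [0.4728, 0.1087, 0.0508]
tcp_rot: [-3.141, -0.001, 0.21]
wrist_force: [1.3, 0.6, -1.8]
gripper_width: 0.134
```

Request:
send_rows --steps '[{"ax": 0, "ay": 0, "az": 0, "x": -0.0003, "y": 0.0015, "z": 0, "jaw": 0.05}, {"ax": 0, "ay": 0, "az": 0, "x": -0.0007, "y": 0.0029, "z": 0, "jaw": 0.05}, {"ax": 0, "ay": 0, "az": 0, "x": -0.0007, "y": 0.0029, "z": 0, "jaw": 0.05}]'

```text
time: 11.35
tool_pos: [0.4721, 0.1117, 0.0508]
tcp_rot: [-3.141, -0.001, 0.21]
wrist_force: [2.8, 1.2, -3.0]
gripper_width: 0.137
```

Request:
send_rows --steps '[{"ax": 0, "ay": 0, "az": 0, "x": -0.0003, "y": 0.0015, "z": 0, "jaw": 0.05}, {"ax": 0, "ay": 0, "az": 0, "x": -0.0007, "y": 0.0029, "z": 0, "jaw": 0.05}, {"ax": 0, "ay": 0, "az": 0, "x": -0.0007, "y": 0.0029, "z": 0, "jaw": 0.05}]'

```text
time: 11.65
tool_pos: [0.4715, 0.1146, 0.0508]
tcp_rot: [-3.141, -0.001, 0.21]
wrist_force: [4.6, 1.8, -4.5]
gripper_width: 0.135
```

Request:
send_rows --steps '[{"ax": 0, "ay": 0, "az": 0, "x": -0.0003, "y": 0.0015, "z": 0, "jaw": 0.05}, {"ax": 0, "ay": 0, "az": 0, "x": -0.0007, "y": 0.0029, "z": 0, "jaw": 0.05}, {"ax": 0, "ay": 0, "az": 0, "x": -0.0007, "y": 0.0029, "z": 0, "jaw": 0.05}]'

```text
time: 11.95
tool_pos: [0.4709, 0.1174, 0.0508]
tcp_rot: [-3.141, -0.001, 0.21]
wrist_force: [5.3, 1.7, -5.0]
gripper_width: 0.133
```

Request:
send_rows --steps '[{"ax": 0, "ay": 0, "az": 0, "x": 0.0, "y": 0.0015, "z": 0, "jaw": 0.05}, {"ax": 0, "ay": 0, "az": 0, "x": -0.0001, "y": 0.0029, "z": 0, "jaw": 0.05}, {"ax": 0, "ay": 0, "az": 0, "x": -0.0001, "y": 0.0029, "z": 0, "jaw": 0.05}]'

```text
time: 12.25
tool_pos: [0.4702, 0.1204, 0.0507]
tcp_rot: [-3.141, 0.0, 0.21]
wrist_force: [3.9, 1.0, -2.3]
gripper_width: 0.134
```

Request:
send_rows --steps '[{"ax": 0, "ay": 0, "az": 0, "x": -0.0003, "y": 0.0015, "z": 0, "jaw": 0.05}, {"ax": 0, "ay": 0, "az": 0, "x": -0.0006, "y": 0.0029, "z": 0, "jaw": 0.05}, {"ax": 0, "ay": 0, "az": 0, "x": -0.0006, "y": 0.0029, "z": 0, "jaw": 0.05}]'

```text
time: 12.55
tool_pos: [0.4696, 0.1234, 0.0507]
tcp_rot: [-3.141, 0.0, 0.21]
wrist_force: [2.5, 2.9, -2.0]
gripper_width: 0.129
```

Request:
send_rows --steps '[{"ax": 0, "ay": 0, "az": 0, "x": -0.0003, "y": 0.0015, "z": 0, "jaw": 0.05}, {"ax": 0, "ay": 0, "az": 0, "x": -0.0006, "y": 0.0029, "z": 0, "jaw": 0.05}, {"ax": 0, "ay": 0, "az": 0, "x": -0.0006, "y": 0.0029, "z": 0, "jaw": 0.05}]'

```text
time: 12.85
tool_pos: [0.4689, 0.1266, 0.0507]
tcp_rot: [-3.14, 0.0, 0.21]
wrist_force: [2.1, 6.9, -2.5]
gripper_width: 0.134
```

Request:
send_rows --steps '[{"ax": 0, "ay": 0, "az": 0, "x": -0.0003, "y": 0.0015, "z": 0, "jaw": 0.05}, {"ax": 0, "ay": 0, "az": 0, "x": -0.0006, "y": 0.0029, "z": 0, "jaw": 0.05}, {"ax": 0, "ay": 0, "az": 0, "x": -0.0006, "y": 0.0029, "z": 0, "jaw": 0.05}]'

```text
time: 13.15
tool_pos: [0.4685, 0.1283, 0.0508]
tcp_rot: [3.141, 0.0, 0.21]
wrist_force: [2.9, -3.4, -1.2]
gripper_width: 0.134
```

The force rose to +6.9 N and then flipped to −3.4 N, so the ball has gone over the notch centre within the last 2 mm. I'll ease back slightly and relax the sideways load.

Request:
send_rows --steps '[{"ax": 0, "ay": 0, "az": 0, "x": 0.0004, "y": -0.0005, "z": 0, "jaw": 0.05}, {"ax": 0, "ay": 0, "az": 0, "x": 0.0004, "y": -0.0005, "z": 0, "jaw": 0.05}, {"ax": 0, "ay": 0, "az": 0, "x": 0.0004, "y": -0.0005, "z": 0, "jaw": 0.05}, {"ax": 0, "ay": 0, "az": 0, "x": 0.0004, "y": -0.0005, "z": 0, "jaw": 0.05}]'

```text
time: 13.55
tool_pos: [0.4686, 0.1282, 0.0507]
tcp_rot: [-3.142, 0.001, 0.21]
wrist_force: [-1.3, -2.2, 1.8]
gripper_width: 0.132
```

Run:
```python
from h import *
for i in range(5):
    s=grab('side'); t=manip.read_state(); print(t['time'],t['tool_pos'].round(4),t['wrist_force'].round(2),t['gripper_width'])
cv2.imwrite('pics/c6.png',mk(s,(300,250),160,120,5,[]))
```

```text
13.6 [0.4686 0.1282 0.0507] [-1.96 -2.19  1.09] 0.13306672387037732
13.65 [0.4686 0.1282 0.0507] [-2.68 -1.83  1.24] 0.1298810420339684
13.7 [0.4686 0.1282 0.0507] [-1.8  -2.47  1.72] 0.1331166481469813
13.75 [0.4686 0.1282 0.0507] [-2.73 -1.32  2.42] 0.13428952574880146
13.8 [0.4686 0.1282 0.0507] [-2.41 -3.44  2.94] 0.13574252934433298
```

View pics/c6.png

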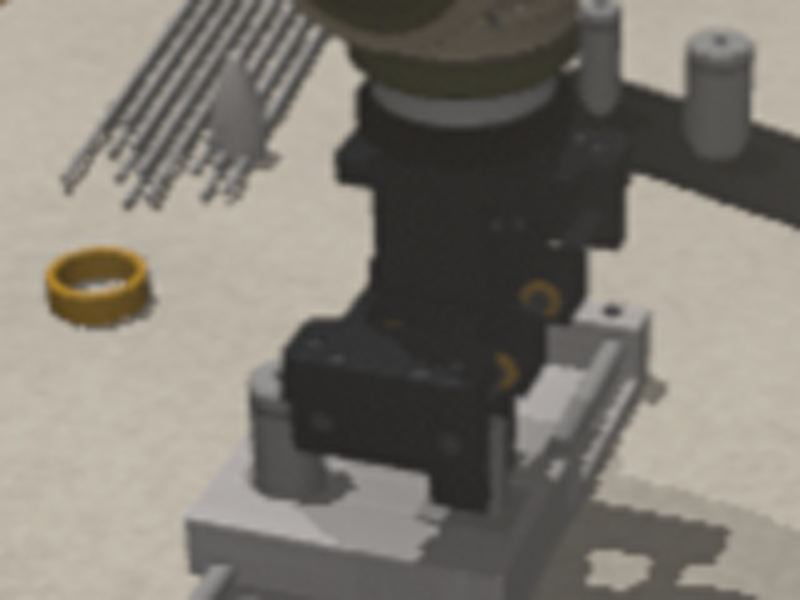

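In the view, the pin stands clear in the pocket beside the gripper, the handle is held, and the other two pins, ring and cone are in place. The arm is steady with about 2 N of residual force, so I'll hand in.

Run:
```python
from h import *
print(manip.sign_off())
```

```text
the job is handed in; nothing more can be done
None
```

The 28 mm pin is in the pocket and the carriage is resting in its notch, with the handle still held. I handed the job in at about 13.8 s; the sign-off gives no verdict.

- **Pin:** I picked the pin nearest the robot after measuring the tops at about 22, 34 and 28 mm. It went down to the pocket floor with no sign of contact force. After I let go, the side view showed it upright, with its top close to the height expected for a pin fully home.
- **Carriage:** I gripped the handle at an opening of about 11.7 mm and slid the carriage about 70 mm. The force along the rods rose to about +7 N, then flipped to about −3 N within 2 mm, which is the ball dropping in. I then eased the arm back slightly and stopped.
- **Last checks:** The arm was steady, with about 2 N of residual pull from the rail. In the last picture the pin is upright and looks clear of the gripper, and the two other pins, the ring and the cone look undisturbed.
- **Not confirmed:**
  - The bracket was outside the last picture, though nothing went near it.
  - I judged the ball drop from force alone, since it can't be seen.
  - The +7 N reading was above the stated 5 N pull, probably from sideways load and noise.
  - The two cameras disagreed by 5–10 mm at the pin, pocket and handle. I relied mainly on the top camera, and the grasps agreed with it.

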